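# Level the gold-scale shelf with a spirit level and keep pressing it

### The job

The shelf under the gold scale is low at its knob end: lift the spirit level up and off its two hooks, stand it upright on the bare strip of the shelf in front of the scale, parallel to the front edge and about midway along it, and let go. Turn the knurled knob of the shelf's levelling foot until the bubble rests midway between the two lines of the vial, then press the level down firmly from above onto the shelf with the fingers and finish like that, still pressing, with the bubble still between its lines. Leave the scale alone and everything else on the counter where it is.

Things in the scene. Friction and masses are not known exactly. Their poses are not given: they have to be found in the camera images.
- level_center (a point): Centre (half-way up) of the spirit level: bare aluminium bar 150 mm long (its y), 24 mm thick (x), 44 mm high (z), 0.2 kg, flat sole and top. The middle 84 mm is solid and flat-sided: grip it there across the 24 mm. Mid-top: a yellow-green vial with two black lines 18 mm apart and a pale 14 mm bubble. The top may be pressed anywhere, best near the middle.
- level: The same spirit level; origin under the middle of its sole. It starts hanging upright, sole 48 mm above the counter. Near each end a window goes right through it along x: 24 mm long, its middle 54 mm from the bar's middle, from 8 to 36 mm above the sole. The hooks pass through these two windows.
- bubble (a joint): Where the bubble stands in the vial (m): 0 midway between the lines, positive towards the level's +y end, limits +-0.013. It goes to the higher end, 0.9 mm per milliradian of slope along the level, and takes about 2 s to settle after a move. It is between the lines while within 2 mm of 0.
- hooks (a point): Midway between the stand's two hooks, on top of the rods, 84 mm above the counter. The rods run along this point's -x and turn up at the front; the level hangs on them with its y along this point's y. To free it: lift it 10 to 18 mm (15 is right), keep it upright and draw it along -x by 50 mm or more.
- hook_stand: Hook stand, fixed to the counter, left or right of the shelf. Origin under the hooks' midpoint. Two 6 mm rods 108 mm apart (y) come forward (-x) from posts 36 mm behind, up to 95 mm high, and turn up 22 mm in front, tips 8 mm above the rods' top. Between the posts only the 10 mm high base plate.
- strip (a point): Centre of the bare strip in front of the scale, on the shelf's top face, 48 mm above the counter. Axes: x from the front edge towards the scale, y along the front edge towards the fixed feet (the knob end is -y), z up. The strip runs 50 mm to the front edge, some 65 mm to the scale and 110 mm to either end.
- shelf: Aluminium shelf deck, 250 mm (x) by 220 mm (y), 12 mm thick, with a lug at the middle of its -y end for the levelling screw. Origin on the line of the two fixed feet, 36 mm above the counter. It tilts about that line (its x axis) as the knob is turned. Front to back it is level already.
- knob_grip (a point): On the axis of the levelling foot's round knurled steel knob, at the height to grip, 77 mm above the counter. The knob is 40 mm across, from 64 to 88 mm above the counter, axis vertical, on the lug at the shelf's -y end, 140 mm from the shelf's middle. The shelf's face is 29 mm below this point. Grip it from above in any direction.
- foot_knob: The knob and its screw; origin on the counter. Clockwise seen from above raises the shelf's knob end (-y), counter-clockwise lowers it: 4 mm a turn, 220 mm from the fixed feet; the bubble shifts about 2.6 mm per radian, towards the knob end when clockwise. Stiff (0.04 N m), stays where left, does not rise or sink. Some 1.5 to 3 rad are needed.
- scale: The electronic gold scale standing on the shelf behind the strip: grey box 120 by 150 mm with a round steel pan, top 45 mm above the shelf. Origin under its middle. Stands loose (0.8 kg). Do not touch.
- ring_stand: Bystander: black lacquered ring stand 80 x 130 mm, 33 mm high, two gold bands in it, 42 mm high over these. Origin under its middle.
- cocktail_ring: Bystander: silver ring with a red stone, 35 mm long, 10 mm high, lying flat.
- mandrel: Bystander: steel sizing mandrel, tapered, with wooden handle, 310 mm long, 25 mm thick, lying along its x axis; origin 75 mm from its thin end.
- magnifier: Bystander: brass hand magnifier lying flat, 72 mm across, its handle along +x to 132 mm from the origin at the lens's middle; 12 mm high.
- dish: Bystander: white porcelain ring dish 90 mm across, 24 mm high.
- test_weight: Bystander: brass 100 g test weight, 28 mm across, 38 mm high.
- loupe: Bystander: folding loupe, 24 x 60 mm, 18 mm high.
There are look-alikes about, which are no part of the job. There is more than one size of the level; the one meant has the size given above.

How it is judged:
By the outcome, as a careful person would: the job done as asked, in the order asked, and still so for the second after the job is handed in, while the arm keeps its last pose, push and grip.
It also fails if it takes over 72 s, if anything falls off the work surface, if the arm or the gripper's body presses on something with over 40 N, if the wrist force passes 120 N, or if a joint passes its speed limit or range.

### The arm

A 6-joint arm with a two-finger parallel gripper is mounted at the origin on the work surface. World frame = base frame: x ahead of the robot, y to its left, z up, the work surface at z = 0. Lengths are in m, angles in rad, forces in N, time in s.
With the tool pointing down it reaches from about 0.35 to 0.975 m from the base axis. Payload 4.9 kg.
Tool frame: the origin (TCP) lies at the very end of the fingers, on their centre line; the grasp point (between the pads) lies 19 mm behind it (grasp_offset is the distance from the TCP to the grasp point, in m); x points along the fingers, y is the direction in which the jaws open and shut, and the axes are right-handed (so a half turn about x gives the same grasp; the last joint's range is limited). The gripper opens to 85 mm and grips with 20 to 120 N. Pads are 22 mm wide; open, the fingers measure 114 mm over their backs; the gripper's body (76 mm by 85 mm) begins 54 mm behind the grasp point. The pads swing forward as they close: fully open they stand 13 mm farther back than shut.
Start: joints at [-1.418, 0.053, 1.613, -0, 1.476, -0.119], TCP at [0.168, -0.602, 0.231] pointing down, gripper open.
Joint ranges: [-3.01, 3.01], [-1.01, 2.22], [0.06, 2.58], [-1.02, 4.17], [0.09, 2.62], [-3.14, 3.14]. Speed limits (rad/s): [2.57, 2.57, 3.14, 3.14, 3.14, 3.14].

### API

Orientations are given as a rotation vector (axis times angle).
In Python, from station import get_obs, get_image, camera_model, finish_job, grasp_offset gives the robot as it stands.
- The arm moves only by the shell command python3 -m crank 'ROWS' [OPENING] [FORCE]. ROWS is JSON, a list that holds one entry, the list of rows, each a list of 4 numbers: the shift along the world's x, y, z in m, then the turn about the world's z in degrees. In form: [[[dx, dy, dz, turn], ...]]. A call has 1 to 5 rows; each row is the pose to reach, as a shift and turn from the pose commanded when the call began; what a row does not reach only later rows make up. A row lasts 1/12 s, in which the tool goes at most 41.7 mm and 7.16 degrees, less where a joint would pass 70% of its speed; a pose out of reach is approached as far as the arm can. A call with a gripper value outside its range is refused whole. OPENING is the opening, from 0 (shut) to 1 (fully open), set as the call begins (- or left out, the last holds). The fingers move at their own pace and stop on an object; FORCE is the grip in N (left out, the last holds). Time passes only in rows, so rows that repeat a pose let the fingers close. It gives the time, the measured TCP pose, the force and the opening at its end, in the units of the state.
- get_obs(): the state, without advancing time (a new reading comes with each control period).
- get_image(name): name is "side" or "top"; returns (picture, depth): 384x512x3 uint8, red, green, blue; 384x512 float32, m along the optical axis (not along the pixel's ray), 0 where there is no reading.
- camera_model(name): a dict with "fx", "fy", "cx", "cy" (pixels), "xyz" and "attitude" of the camera in the world. Camera axes: x right, y down, z forward; pixel columns grow to the right and rows downward; lengths in m; the calibration is good to about 2 mm. A picture is of the moment at which its call begins. camera_model takes no time and is no camera call.
- finish_job(): hands the job in, once; it reports no verdict.
The state is a dict: "t": time; "q": joint angles; "dq": joint speeds; "effort": joint torques, N m; "tool_pos": TCP position; "tool_rot": TCP orientation; "contact_force": force on the tool from outside, world axes, zero at the start; "wrist_torque": the same for the moment, N m; "opening": finger opening in m.
Only numpy, scipy, OpenCV 4.12 (cv2) and the standard library are available. Lean on these libraries where they do the work, as an engineer would, in place of code of your own. Each camera call takes 0.05 s, during which the arm holds its last target.

## Working session

There is one attempt and no reset: what is moved stays moved. The work goes in short steps, Python scripts to look and compute and a shell command to move; the robot and the scene stay as the last step left them, time stands still between calls to the robot, and variables do not carry over. Pictures are saved under pics/ and viewed, and the job is handed in when it is done.

```bash
ls; mkdir -p pics; python3 - <<'E'
from station import *
import cv2, numpy as np
o=get_obs();print(o, grasp_offset)
for n in("top","side"):
    p,d=get_image(n);cv2.imwrite(f"pics/{n}0.png",p[:,:,::-1]);np.save(f"pics/{n}0_d.npy",d);print(camera_model(n))
E
```

```text
pics
{'t': 0.0, 'q': array([-1.41802878e+00,  5.33292584e-02,  1.61431888e+00, -1.17231592e-05,
        1.47600059e+00, -1.19017913e-01]), 'dq': array([ 0.00041888, -0.00082426, -0.00195338,  0.00077443,  0.00023934,
       -0.00053107]), 'effort': array([ 9.18160440e-04, -3.93683410e+01, -3.70174026e+01, -3.44750208e-05,
        7.13213172e-03,  8.12741490e-06]), 'tool_pos': array([ 0.16767164, -0.6014308 ,  0.23006527]), 'tool_rot': array([ 2.07690929,  0.28614952, -2.07700648]), 'contact_force': array([-0.36102204,  0.45585616,  0.71235648]), 'wrist_torque': array([-0.00257434,  0.05596856,  0.0087919 ]), 'opening': 0.08555240377445904} 0.0187
{'fx': 432.26146690929124, 'fy': 432.26146690929124, 'cx': 254.21412012579975, 'cy': 190.73541568539733, 'xyz': array([ 0.29090647, -0.0765606 ,  1.56182341]), 'attitude': array([-2.12308641,  2.16197951, -0.1566224 ])}
{'fx': 437.44849454813675, 'fy': 437.44849454813675, 'cx': 251.31325080985894, 'cy': 188.29363705121344, 'xyz': array([0.33630024, 1.06398036, 0.83978918]), 'attitude': array([-0.18122847,  2.68773273, -1.4723078 ])}
```

View pics/top0.png

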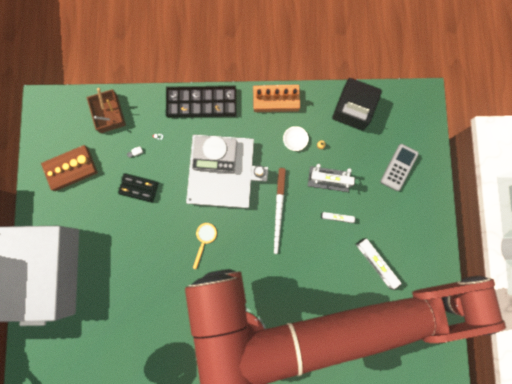

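View pics/side0.png

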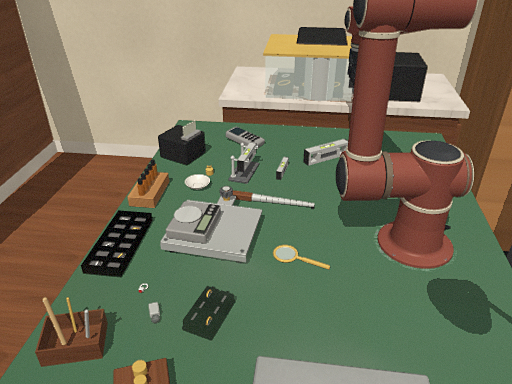

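The top view shows the shelf at about (220,172) with its knob at (260,172). The level hangs on the stand at about (333,178), and there are look-alike levels at (339,217) and (380,264). I'll zoom in next.

```bash
cat > h.py <<'E'
import numpy as np, cv2
from scipy.spatial.transform import Rotation as R
from station import *
def ray(n,u,v,z):
    c=camera_model(n);d=R.from_rotvec(c["attitude"]).apply([(u-c["cx"])/c["fx"],(v-c["cy"])/c["fy"],1]);p=np.array(c["xyz"]);return p+d*(z-p[2])/d[2]
def proj(n,P):
    c=camera_model(n);q=R.from_rotvec(c["attitude"]).inv().apply(np.atleast_2d(P)-c["xyz"]);return np.c_[q[:,0]/q[:,2]*c["fx"]+c["cx"],q[:,1]/q[:,2]*c["fy"]+c["cy"]]
def cloud(n,d):
    c=camera_model(n);v,u=np.mgrid[:384,:512];q=np.stack([(u-c["cx"])/c["fx"]*d,(v-c["cy"])/c["fy"]*d,d],-1)
    return R.from_rotvec(c["attitude"]).apply(q.reshape(-1,3)).reshape(384,512,3)+c["xyz"]
def crop(n,p,u0,u1,v0,v1,k,f):
    cv2.imwrite(f,cv2.resize(p[v0:v1,u0:u1,::-1],None,fx=k,fy=k,interpolation=cv2.INTER_CUBIC))
E
python3 - <<'E'
from h import *
p=cv2.imread("pics/top0.png")[:,:,::-1];crop("top",p,180,370,125,215,4,"pics/tz.png")
s=cv2.imread("pics/side0.png")[:,:,::-1];crop("side",s,155,295,130,265,5,"pics/sz.png")
d=np.load("pics/top0_d.npy");P=cloud("top",d)
np.set_printoptions(linewidth=250)
print((P[160:196,300:362:2,2]*1000).astype(int))
E
```

```text
[[   1    0    6 ...    1   -4   -5]
 [  -2    1   -2 ...   -2    3   -1]
 [   0   -5   -1 ...    2   -1    1]
 ...
 [  -2   -3    4 ...    4    6    0]
 [  -2    3    2 ...   -1    7    3]
 [   0    2    2 ... 1561    0   -2]]
```

View pics/tz.png

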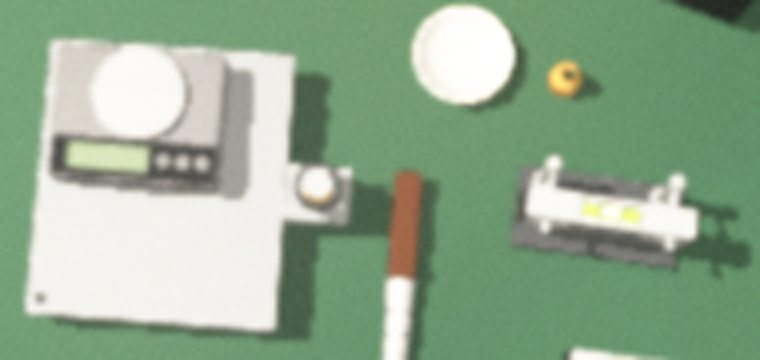

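View pics/sz.png

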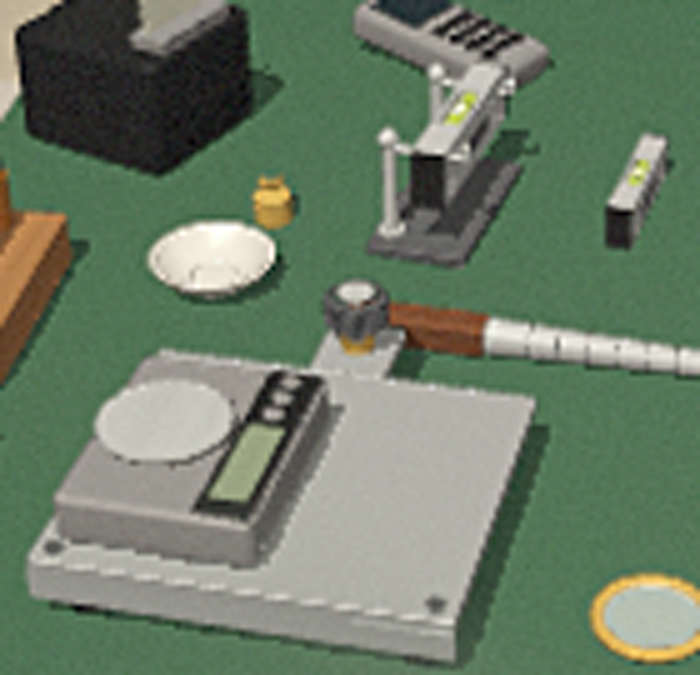

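```bash
python3 - <<'E'
from h import *
p=cv2.imread("pics/top0.png");d=np.load("pics/top0_d.npy");P=cloud("top",d)
# level: z-band mask in depth
m=((P[...,2]>.078)&(P[...,2]<.108)).astype(np.uint8); m[:160]=0;m[200:]=0;m[:,:300]=0;m[:,365:]=0
mo=cv2.morphologyEx(m,cv2.MORPH_OPEN,np.ones((3,3)))
for mm in(m,mo):
    c=max(cv2.findContours(mm,0,1)[0],key=cv2.contourArea);print(cv2.minAreaRect(c))
k=8;roi=cv2.resize(p[155:205,300:365],None,fx=k,fy=k,interpolation=cv2.INTER_CUBIC)
hsv=cv2.cvtColor(roi,cv2.COLOR_BGR2HSV)
y=cv2.inRange(hsv,(22,90,120),(45,255,255));v,u=np.nonzero(y)
def up(u,v,u0=300,v0=155):return (u+.5)/k-.5+u0,(v+.5)/k-.5+v0
print("vial",up(u.mean(),v.mean()),[up(a,b) for a,b in((u.min(),v.min()),(u.max(),v.max()))])
pts=np.c_[up(u,v)];w=np.array([ray("top",a,b,.092)[:2] for a,b in pts]);print(w.mean(0),cv2.minAreaRect((w*1000).astype(np.float32)))
b=((hsv[...,2]>170)&(hsv[...,1]<70)|(y>0)).astype(np.uint8)
b=cv2.morphologyEx(b,cv2.MORPH_CLOSE,np.ones((9,9)))
bo=cv2.morphologyEx(b,cv2.MORPH_OPEN,cv2.getStructuringElement(2,(45,45)))
c=max(cv2.findContours(bo,0,1)[0],key=cv2.contourArea)
q=np.array([ray("top",*up(*x[0]),.092)[:2]*1000 for x in c],np.float32);print("bar",cv2.minAreaRect(q))
cv2.drawContours(roi,[c],-1,(0,0,255),1);cv2.imwrite("pics/lv.png",roi)
# shelf
k=4;roi=cv2.resize(p[125:220,180:285],None,fx=k,fy=k,interpolation=cv2.INTER_CUBIC);hsv=cv2.cvtColor(roi,cv2.COLOR_BGR2HSV)
cv2.imwrite("pics/sh.png",cv2.resize(roi,None,fx=1.5,fy=1.5))
E
```

```text
((332.844970703125, 175.41265869140625), (44.20875930786133, 19.229822158813477), 7.594643592834473)
((332.53997802734375, 177.71998596191406), (44.264888763427734, 7.495331764221191), 8.130102157592773)
vial (np.float64(332.96348225602026), np.float64(177.7977661596958)) [(np.float64(325.8125), np.float64(176.1875)), (np.float64(338.9375), np.float64(179.5625))]
[ 0.55163346 -0.34660555] ((552.5409545898438, -344.7984924316406), (45.61622619628906, 8.266297340393066), 79.6319351196289)
bar ((557.0719604492188, -345.9861755371094), (148.9419708251953, 50.907711029052734), 80.6423568725586)
```

View pics/lv.png

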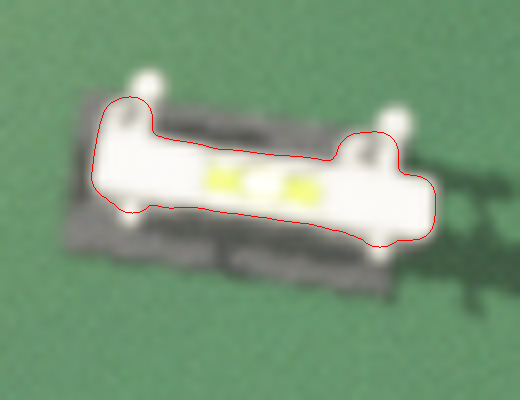

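View pics/sh.png

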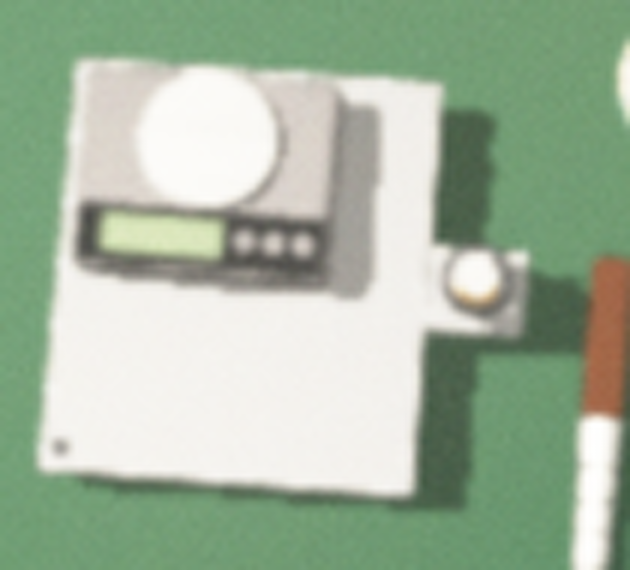

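```bash
python3 - <<'E'
from h import *
np.set_printoptions(precision=4,suppress=True)
U=lambda a,b,k,u0,v0:((a+.5)/k-.5+u0,(b+.5)/k-.5+v0)
def T(a,b,z):return ray("top",*U(a,b,6,180,125),z)
L=[ray("top",*U(a,b,8,300,155),.092) for a,b in((150,171.5),(332,196),(240,183.5))]
d=L[0]-L[1];print("lvl dir yaw of +y",np.degrees(np.arctan2(-d[0],d[1])),L[2])
for u,v in((332.8,177.9),(332.54,177.72)):print(ray("top",u,v,.092))
# rods front tips: (130,215)&(380,250) z~.09 ; posts (148,86),(397,124) z .095
a,b=[ray("top",*U(*x,8,300,155),.092) for x in((130,213),(380,248))];print("tips",a,b,(a+b)/2,np.degrees(np.arctan2(-(a-b)[0],(a-b)[1])))
a,b=[ray("top",*U(*x,8,300,155),.095) for x in((148,86),(397,124))];print("posts",a,b,(a+b)/2,np.degrees(np.arctan2(-(a-b)[0],(a-b)[1])),np.linalg.norm(a-b))
FL,FR,BR,BL=[T(*x,.047) for x in((40,469),(415,496),(441,85),(77,62))]
for n,x,y in(("front",FL,FR),("back",BL,BR),("R",FR,BR),("L",FL,BL)):
  e=x-y;print(n,np.linalg.norm(e),np.degrees(np.arctan2(e[1],e[0])))
print(FL,FR,BR,BL,(FL+FR+BR+BL)/4)
print("scale front",T(80,268,.048),T(330,288,.048),T(80,268,.06),"knob",T(478,280,.088))
# side view: knob, vial, corners
S=lambda a,b,z:ray("side",*U(a,b,5,155,130),z)
print("side vial",S(462,108,.092),"knob",S(358,292,.088),"FL",S(458,632,.048),"FR",S(535,400,.046),"BL",S(30,570,.048))
P=cloud("top",np.load("pics/top0_d.npy"))
sc=P[140:170,195:235,2];print(np.median(P[180:200,195:240,2]),np.median(P[168:175,258:262,2]))
E
```

```text
lvl dir yaw of +y -8.886005653744707 [ 0.5529 -0.3349  0.092 ]
[ 0.5513 -0.346   0.092 ]
[ 0.5519 -0.3452  0.092 ]
tips [ 0.5409 -0.287   0.092 ] [ 0.5236 -0.3939  0.092 ] [ 0.5322 -0.3404  0.092 ] -9.17681434697334
posts [ 0.5959 -0.2965  0.095 ] [ 0.5772 -0.4032  0.095 ] [ 0.5865 -0.3499  0.095 ] -9.9577900941573 0.10834781059102035
front 0.22134182860963783 84.81129535414163
back 0.2198627725279379 85.18733645234506
R 0.2490024292082975 175.48509736776208
L 0.24754644196715242 175.14561628931727
[0.4798 0.1667 0.047 ] [ 0.4598 -0.0537  0.047 ] [ 0.708  -0.0733  0.047 ] [0.7265 0.1458 0.047 ] [0.5935 0.0464 0.047 ]
scale front [0.5997 0.1434 0.048 ] [ 0.5848 -0.0052  0.048 ] [0.5973 0.1417 0.06  ] knob [ 0.5802 -0.0928  0.088 ]
side vial [ 0.5525 -0.3441  0.092 ] knob [ 0.5829 -0.0935  0.088 ] FL [0.4786 0.1752 0.048 ] FR [ 0.4632 -0.0484  0.046 ] BL [0.7251 0.1551 0.048 ]
0.0475738371975406 0.08882555967380257
```

```bash
python3 - <<'E'
from h import *
np.set_printoptions(precision=4,suppress=True)
o=get_obs();M=R.from_rotvec(o["tool_rot"]).as_matrix();print(M, np.degrees(np.arctan2(M[1,1],M[0,1])), o["tool_pos"])
E
```

```text
[[-0.0003  0.2685 -0.9633]
 [ 0.0019 -0.9633 -0.2685]
 [-1.     -0.0019 -0.0002]] -74.42436754885911 [ 0.1677 -0.6015  0.2302]
```

```bash
python3 -m crank '[[[0.033,0.022,0,7],[0.066,0.044,0,14],[0.099,0.066,0,21],[0.132,0.088,0,28],[0.165,0.11,0,35]]]' 1
python3 -m crank '[[[0.033,0.022,0,7],[0.066,0.044,0,14],[0.099,0.066,0,21],[0.132,0.088,0,28],[0.165,0.11,0,30.1]]]'
```

```text
t: 0.52
tool_pos: [0.3339, -0.4906, 0.2307]
tool_rot: [1.692, 0.806, -1.692]
contact_force: [0.4, -0.6, 0.1]
opening: 0.0855
t: 0.93
tool_pos: [0.499, -0.3804, 0.2308]
tool_rot: [1.325, 1.131, -1.325]
contact_force: [0.1, -0.6, 1.1]
opening: 0.0856
```

```bash
python3 -m crank '[[[0.027,0.018,0,0],[0.053,0.0355,0,0],[0.053,0.0355,-0.035,0],[0.053,0.0355,-0.07,0],[0.053,0.0355,-0.07,0]]]'
python3 - <<'E'
from h import *
p,d=get_image("side");crop("side",p,180,310,60,190,5,"pics/s1.png")
o=get_obs();M=R.from_rotvec(o["tool_rot"]).as_matrix();print(np.degrees(np.arctan2(M[1,1],M[0,1])), o["tool_pos"],o["q"])
E
```

```text
t: 1.35
tool_pos: [0.5473, -0.3427, 0.1521]
tool_rot: [1.328, 1.144, -1.333]
contact_force: [-0.9, 0.8, -1.9]
opening: 0.0856
-9.289446498742281 [ 0.54815297 -0.34398032  0.1554988 ] [-6.75305719e-01  1.66102759e-01  1.61957602e+00 -4.37126406e-05
  1.36697407e+00 -5.13139169e-01]
```

View pics/s1.png

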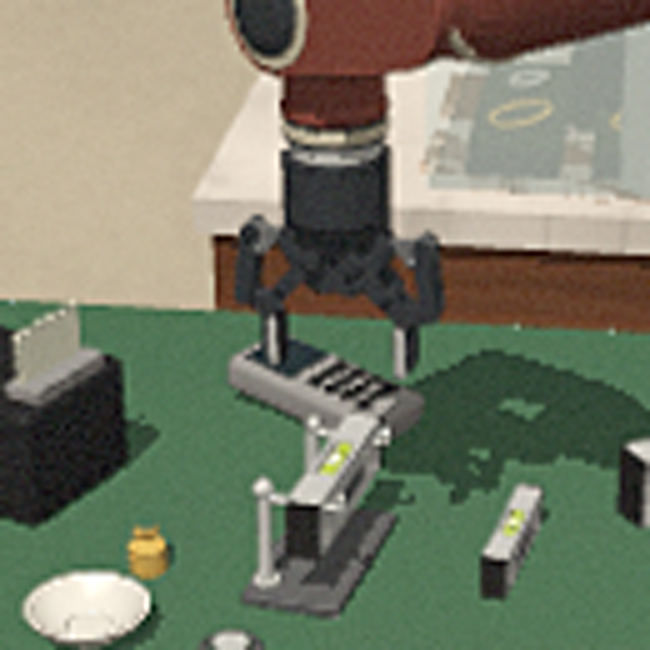

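The fingertips at (275,365) and (403,375) straddle the level, whose middle is at about (337,460). I'll descend and grip.

```bash
python3 -m crank '[[[0,0,-0.035,0],[0,0,-0.07,0],[0,0,-0.09,0],[0,0,-0.104,0],[0,0,-0.104,0]]]' 
python3 -m crank '[[[0,0,0,0],[0,0,0,0],[0,0,0,0],[0,0,0,0],[0,0,0,0]]]' 0 50
python3 -m crank '[[[0,0,0,0],[0,0,0,0],[0,0,0,0],[0,0,0,0],[0,0,0,0]]]' 0 50
```

```text
t: 1.82
tool_pos: [0.5494, -0.346, 0.0552]
tool_rot: [1.329, 1.132, -1.33]
contact_force: [0.5, 0.8, -0.3]
opening: 0.0858
t: 2.23
tool_pos: [0.5515, -0.3471, 0.0589]
tool_rot: [1.328, 1.125, -1.327]
contact_force: [0.3, 0.9, 2.6]
opening: 0.0254
t: 2.65
tool_pos: [0.5516, -0.3471, 0.059]
tool_rot: [1.328, 1.126, -1.327]
contact_force: [-0.5, 0.3, 5.4]
opening: 0.0234
```

```bash
python3 -m crank '[[[0,0,0.005,0],[0,0,0.010,0],[0,0,0.015,0],[0,0,0.015,0],[0,0,0.015,0]]]' 
python3 - <<'E'
from h import *
p,d=get_image("side");crop("side",p,200,290,110,190,7,"pics/s2.png");print(get_obs()["tool_pos"],get_obs()["contact_force"])
E
```

```text
t: 3.07
tool_pos: [0.5509, -0.3466, 0.0725]
tool_rot: [1.328, 1.127, -1.328]
contact_force: [-0.4, -0.1, -1.5]
opening: 0.0236
[ 0.5506335  -0.34641062  0.07210106] [ 0.40034845  0.54074991 -2.05260985]
```

View pics/s2.png

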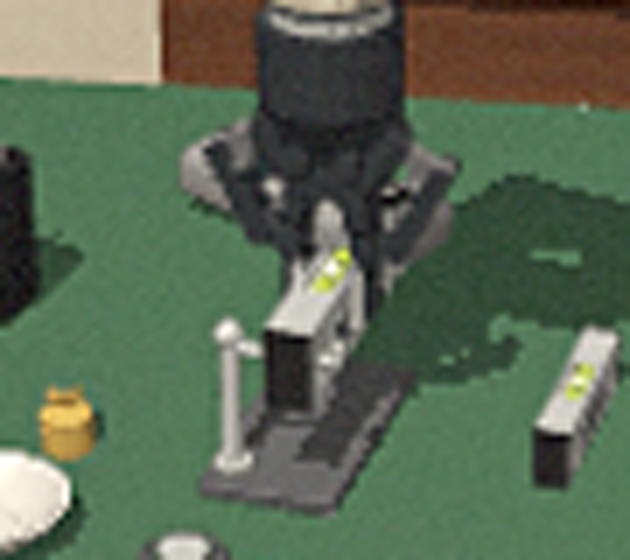

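It's free: the load is −2 N and the lift about 13 mm. I'll draw it off the hooks.

```bash
python3 -m crank '[[[-0.012,0.002,0.001,0],[-0.026,0.004,0.001,0],[-0.04,0.0065,0.001,0],[-0.055,0.009,0.001,0],[-0.075,0.012,0.001,0]]]' 
python3 -m crank '[[[0,0,0,0],[0,0,0.04,0],[0,0,0.08,0],[0,0,0.1,0],[0,0,0.1,0]]]'
python3 - <<'E'
from h import *
p,d=get_image("side");crop("side",p,200,320,90,190,6,"pics/s3.png");print(get_obs()["tool_pos"],get_obs()["contact_force"],np.degrees(get_obs()["q"]))
E
```

```text
t: 3.53
tool_pos: [0.4754, -0.3343, 0.0729]
tool_rot: [1.328, 1.128, -1.328]
contact_force: [0.6, 0.4, -1.6]
opening: 0.0233
t: 3.95
tool_pos: [0.479, -0.3372, 0.1806]
tool_rot: [1.327, 1.115, -1.324]
contact_force: [1.9, -1.2, -0.8]
opening: 0.0233
[ 0.47773764 -0.33604962  0.17715941] [-0.11197514 -0.62085545 -2.19145522] [-4.24267273e+01 -5.42090258e-01  1.01286897e+02  1.09181818e-02
  7.88407658e+01 -3.31019571e+01]
```

View pics/s3.png

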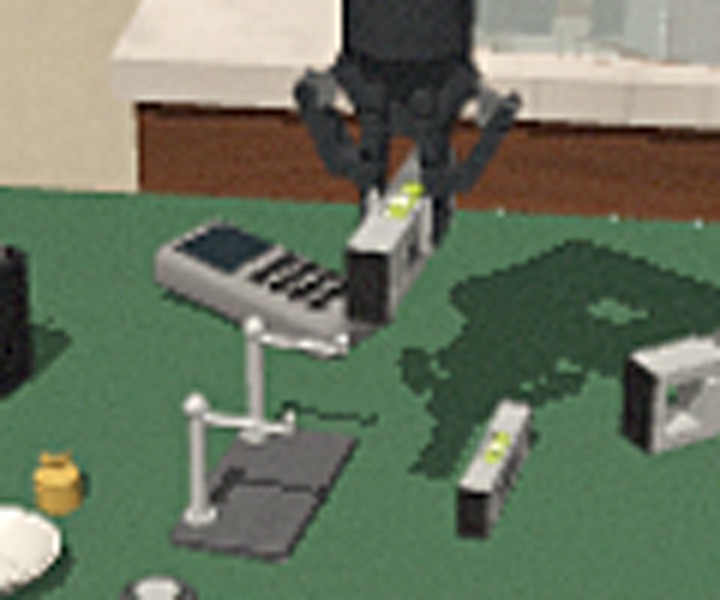

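The level at (385,240) is clear of the hooks and upright. I'll carry it over to the strip.

```bash
python3 -m crank '[[[0.003,0.035,0,0.5],[0.007,0.075,0,1],[0.011,0.115,0,2],[0.014,0.155,0,3],[0.018,0.195,0,3.5]]]' 
python3 -m crank '[[[0.004,0.04,0,0.5],[0.008,0.08,0,1],[0.012,0.12,0,1],[0.016,0.16,0,1],[0.018,0.192,0,1]]]'
python3 -m crank '[[[0,0,0,0],[0,0,0,0],[0,0,0,0]]]'
python3 - <<'E'
from h import *
p,d=get_image("side");crop("side",p,120,320,90,265,4,"pics/s4.png");o=get_obs();M=R.from_rotvec(o["tool_rot"]).as_matrix();print(np.degrees(np.arctan2(M[1,1],M[0,1])));print(get_obs()["tool_pos"],get_obs()["contact_force"],np.degrees(get_obs()["q"]))
p,d=get_image("top");crop("top",p,180,300,125,230,6,"pics/t4.png")
E
```

```text
t: 4.42
tool_pos: [0.4924, -0.1373, 0.1706]
tool_rot: [1.283, 1.163, -1.286]
contact_force: [1.1, -0.1, -1.9]
opening: 0.0232
t: 4.83
tool_pos: [0.5105, 0.0554, 0.1708]
tool_rot: [1.269, 1.172, -1.272]
contact_force: [0.7, -0.6, -0.9]
opening: 0.0232
t: 5.08
tool_pos: [0.5109, 0.0524, 0.1714]
tool_rot: [1.269, 1.17, -1.273]
contact_force: [-0.0, 0.1, -2.3]
opening: 0.0233
-4.867137493541882
[0.51112431 0.05183195 0.17181046] [-0.13365054 -0.58564102 -2.11840056] [-2.50054653e+00 -9.80440584e+00  1.10463882e+02 -2.45202768e-02
  7.94815243e+01  2.37106036e+00]
```

View pics/s4.png

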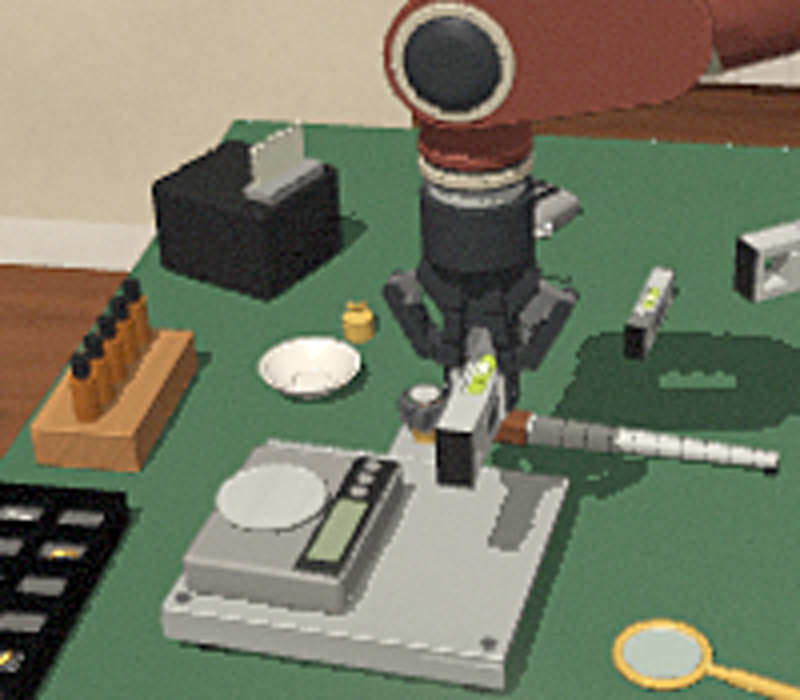

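View pics/t4.png

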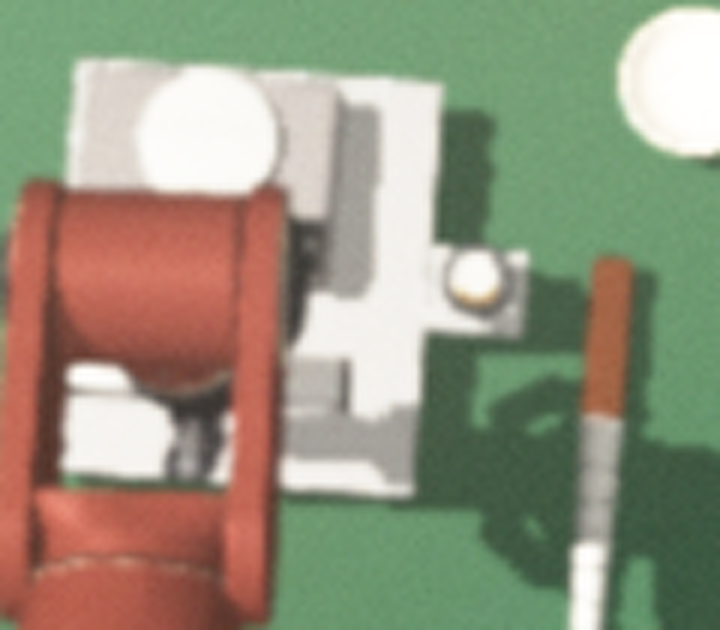

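```bash
python3 -m crank '[[[0,0,-0.035,0],[0,0,-0.065,0],[0,0,-0.09,0],[0,0,-0.102,0],[0,0,-0.107,0]]]' 
python3 -m crank '[[[0,0,-0.001,0],[0,0,-0.002,0],[0,0,-0.003,0],[0,0,-0.004,0]]]'
```

```text
t: 5.6
tool_pos: [0.5098, 0.0515, 0.0634]
tool_rot: [1.27, 1.171, -1.276]
contact_force: [-0.1, -0.0, -2.0]
opening: 0.0236
t: 5.93
tool_pos: [0.5133, 0.0523, 0.0641]
tool_rot: [1.273, 1.166, -1.268]
contact_force: [-0.4, 1.0, -2.9]
opening: 0.0233
```

```bash
python3 -m crank '[[[0,0,-0.001,0],[0,0,-0.002,0],[0,0,-0.003,0],[0,0,-0.003,0]]]'
```

```text
t: 6.27
tool_pos: [0.5117, 0.0525, 0.0592]
tool_rot: [1.271, 1.168, -1.271]
contact_force: [1.4, 0.6, -2.0]
opening: 0.0233
```

```bash
python3 -m crank '[[[0,0,-0.0005,0],[0,0,-0.001,0],[0,0,-0.0015,0],[0,0,-0.0015,0]]]'; python3 -m crank '[[[0,0,-0.0005,0],[0,0,-0.001,0],[0,0,-0.001,0]]]'
```

```text
t: 6.6
tool_pos: [0.5122, 0.0524, 0.0586]
tool_rot: [1.271, 1.168, -1.27]
contact_force: [-2.9, -1.7, 4.2]
opening: 0.0234
t: 6.85
tool_pos: [0.5124, 0.0525, 0.0586]
tool_rot: [1.271, 1.168, -1.271]
contact_force: [-5.5, -0.4, 9.5]
opening: 0.0232
```

Contact made. I'll ease off 1 mm, open partly to stay clear of the scale, and go up.

```bash
python3 -m crank '[[[0,0,0.001,0],[0,0,0.001,0],[0,0,0.001,0],[0,0,0.001,0],[0,0,0.001,0]]]' 0.6; python3 -m crank '[[[0,0,0.0,0],[0,0,0.03,0],[0,0,0.07,0],[0,0,0.1,0],[0,0,0.14,0]]]'
```

```text
t: 7.27
tool_pos: [0.5116, 0.0525, 0.0575]
tool_rot: [1.271, 1.168, -1.271]
contact_force: [-0.1, 1.0, -0.7]
opening: 0.0514
t: 7.68
tool_pos: [0.5105, 0.0525, 0.1974]
tool_rot: [1.269, 1.171, -1.273]
contact_force: [0.4, -0.1, -1.3]
opening: 0.0511
```

```bash
python3 -m crank '[[[0.014,-0.029,0,7],[0.028,-0.058,0,14],[0.042,-0.087,0,21],[0.056,-0.116,0,28],[0.070,-0.1455,0,35]]]' 1;python3 -m crank '[[[0,0,0,7],[0,0,0,14],[0,0,0,21],[0,0,0,28],[0,0,0,35]]]';python3 -m crank '[[[0,0,0,7],[0,0,0,14],[0,0,0,15],[0,0,-0.03,15],[0,0,-0.06,15]]]'
python3 - <<'E'
from h import *
o=get_obs();M=R.from_rotvec(o["tool_rot"]).as_matrix();print(np.degrees(np.arctan2(M[1,1],M[0,1])),o["tool_pos"],np.degrees(o["q"]))
p,d=get_image("side");crop("side",p,150,300,110,260,5,"pics/s5.png")
p,d=get_image("top");crop("top",p,180,300,125,230,6,"pics/t5.png")
E
```

```text
t: 8.1
tool_pos: [0.5822, -0.0944, 0.1978]
tool_rot: [0.809, 1.415, -0.808]
contact_force: [0.8, -0.6, 0.2]
opening: 0.0853
t: 8.52
tool_pos: [0.5817, -0.0932, 0.1974]
tool_rot: [0.335, 1.545, -0.335]
contact_force: [-0.7, 0.4, 0.7]
opening: 0.0856
t: 8.93
tool_pos: [0.5838, -0.0936, 0.1399]
tool_rot: [0.136, 1.56, -0.138]
contact_force: [0.4, -0.0, -1.3]
opening: 0.0854
80.01731062086937 [ 0.58381347 -0.09362199  0.13992029] [-1.63192243e+01  2.41769545e+00  1.02006199e+02 -1.07209816e-03
  7.52123756e+01 -9.63363944e+01]
```

View pics/s5.png

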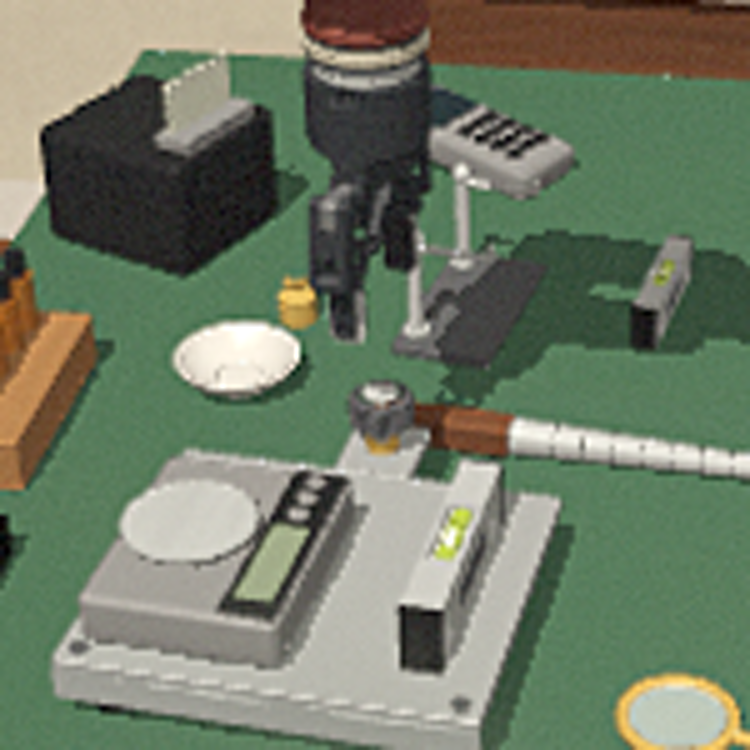

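View pics/t5.png

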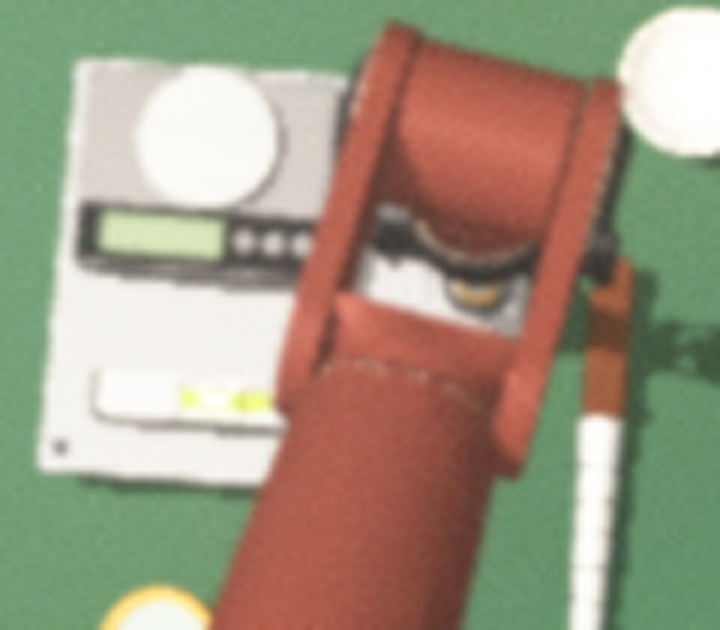

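```bash
cat > bub.py <<'E'
from h import *
def prof(n,p,c,yaw,z,rng=32):
    s=np.arange(-rng,rng+.1,1.)/1000; ax=np.array([-np.sin(yaw),np.cos(yaw)]);pe=np.array([np.cos(yaw),np.sin(yaw)])
    f=(p[...,0].astype(float)+p[...,1])/2-p[...,2]; out=0
    for w in np.arange(-8,8.1,1)/1000:
        Q=np.c_[c[0]+s*ax[0]+w*pe[0],c[1]+s*ax[1]+w*pe[1],np.full(len(s),z)]
        q=proj(n,Q).astype(np.float32)
        out=out+cv2.remap(f.astype(np.float32),q[:,0][None],q[:,1][None],cv2.INTER_LINEAR)[0]
    return s*1000,out/17
def report(n,p,c,yaw,z):
    s,y=prof(n,p,c,yaw,z); 
    print(n,np.round(y[::2]).astype(int).tolist())
    t=y>max(y)*.35; a,b=s[t][0],s[t][-1]
    # half-level crossings of yellow lobe
    L=y[s<=0];print("yellow span",a,b,"mid",(a+b)/2,"centroid",(s*y).sum()/y.sum())
    # dip position between lobes (weighted deficit)
    i0=np.argmax(y*(s<(a+b)/2));i1=np.argmax(y*(s>(a+b)/2)); 
    seg=slice(i0,i1+1);base=np.interp(s[seg],[s[i0],s[i1]],[y[i0],y[i1]]);dfc=np.clip(base-y[seg],0,None)
    print("lobes",s[i0],y[i0],s[i1],y[i1],"dip",(s[seg]*dfc).sum()/dfc.sum(),"dip-mid",(s[seg]*dfc).sum()/dfc.sum()-(a+b)/2)
E
python3 - <<'E'
from bub import *
p0=cv2.imread("pics/top0.png")[:,:,::-1];s0=cv2.imread("pics/side0.png")[:,:,::-1]
report("top",p0,(.552,-.3455),np.radians(-9.3),.092);report("side",s0,(.552,-.3455),np.radians(-9.3),.092)
a=np.mean([get_image("top")[0] for _ in range(6)],0);b=np.mean([get_image("side")[0] for _ in range(6)],0)
c=(.512,.054)
report("top",a,c,np.radians(-4.9),.091);report("side",b,c,np.radians(-4.9),.091)
crop("top",a.astype(np.uint8),190,235,180,202,16,"pics/v5.png")
E
```

```text
top [4, 6, 11, 19, 35, 54, 65, 72, 73, 72, 68, 56, 42, 29, 19, 16, 16, 17, 19, 22, 32, 42, 56, 62, 62, 62, 62, 59, 50, 31, 17, 7, 5]
yellow span -25.0 26.0 mid 0.5 centroid 0.03549007307825748
lobes -15.0 73.22513 15.0 62.32189 dip 0.31214058844418946 dip-mid -0.18785941155581054
side [9, 13, 17, 22, 30, 43, 57, 71, 77, 73, 69, 66, 62, 56, 48, 41, 36, 37, 37, 39, 40, 47, 61, 76, 90, 88, 79, 70, 62, 51, 35, 20, 9]
yellow span -23.0 28.0 mid 2.5 centroid 1.9709849374404889
lobes -16.0 76.994514 17.0 91.20996 dip 2.2959380138171954 dip-mid -0.20406198618280458
top [35, 37, 41, 49, 58, 64, 67, 69, 70, 72, 71, 69, 64, 56, 45, 32, 21, 17, 14, 13, 13, 14, 20, 27, 39, 49, 55, 54, 46, 30, 14, 8, 4]
yellow span -32.0 26.0 mid -3.0 centroid -5.310439484600701
lobes -14.0 71.51129 21.0 56.95853 dip 5.6447943208335225 dip-mid 8.644794320833523
side [8, 8, 11, 15, 28, 54, 78, 84, 87, 86, 83, 81, 75, 68, 62, 53, 43, 42, 43, 43, 42, 39, 43, 55, 69, 79, 88, 81, 66, 49, 27, 10, 8]
yellow span -23.0 27.0 mid 2.0 centroid 0.5140161657245029
lobes -16.0 87.17288 20.0 88.47823 dip 4.912259773720379 dip-mid 2.912259773720379
```

View pics/v5.png

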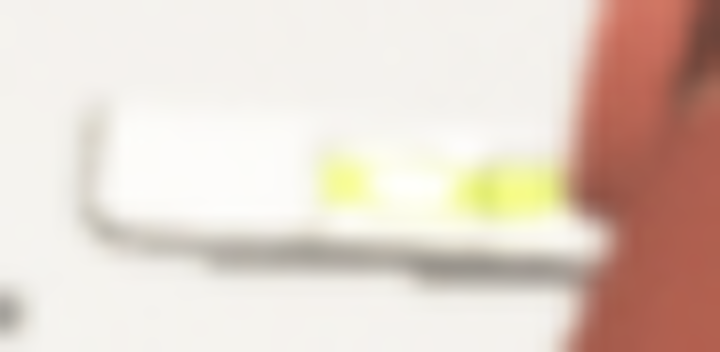

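The level stands upright and parallel on the strip. The bubble is off-centre to +y by about 6 mm, so I'll grip the knob and turn it roughly 120° clockwise first.

```bash
python3 -m crank '[[[0,0,-0.025,0],[0,0,-0.05,0],[0,0,-0.07,0],[0,0,-0.079,0],[0,0,-0.079,0]]]';python3 -m crank '[[[0,0,0,0],[0,0,0,0],[0,0,0,0],[0,0,0,0],[0,0,0,0]]]' 0 60;python3 -m crank '[[[0,0,0,0],[0,0,0,0]]]'
python3 - <<'E'
from h import *
o=get_obs();M=R.from_rotvec(o["tool_rot"]).as_matrix();print(np.degrees(np.arctan2(M[1,1],M[0,1])),o["tool_pos"],o["contact_force"],np.degrees(o["q"]))
p,d=get_image("side");crop("side",p,190,280,140,220,7,"pics/s6.png")
E
```

```text
t: 10.05
tool_pos: [0.5797, -0.0924, 0.0559]
tool_rot: [0.136, 1.572, -0.134]
contact_force: [0.5, 0.2, -0.1]
opening: 0.0855
t: 10.47
tool_pos: [0.5832, -0.0922, 0.0612]
tool_rot: [0.137, 1.564, -0.133]
contact_force: [-0.9, 3.5, 6.4]
opening: 0.038
t: 10.63
tool_pos: [0.5833, -0.0922, 0.0612]
tool_rot: [0.136, 1.563, -0.133]
contact_force: [-1.7, 4.5, 6.4]
opening: 0.0381
80.15744807856123 [ 0.58326212 -0.09217211  0.0612087 ] [-1.66070508  4.49434738  6.39308302] [-16.26972132   7.67309638 104.61631507   0.16090446  67.5541495
 -96.48820564]
```

View pics/s6.png

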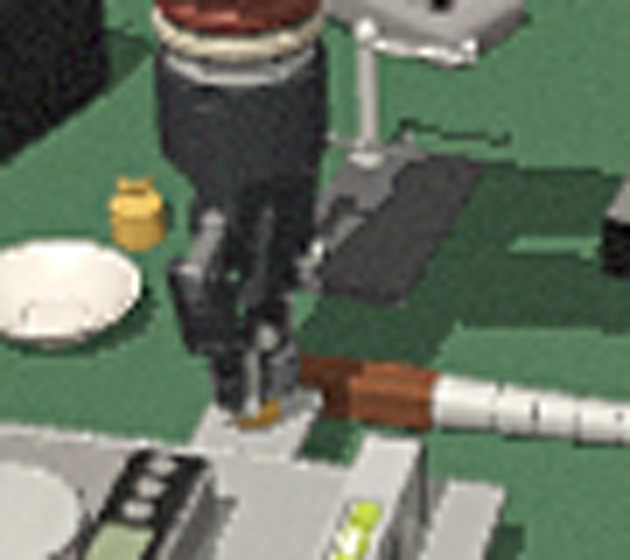

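```bash
for i in 1 2 3 4; do python3 -m crank '[[[0,0,0,-6],[0,0,0,-12],[0,0,0,-18],[0,0,0,-24],[0,0,0,-30]]]' - | grep -E "tool_pos|force|opening"; done; python3 -m crank '[[[0,0,0,0],[0,0,0,0],[0,0,0,0],[0,0,0,0],[0,0,0,0]]]'
```

```text
tool_pos: [0.5831, -0.0924, 0.0612]
contact_force: [-1.8, 2.8, 5.7]
opening: 0.0385
tool_pos: [0.5829, -0.0926, 0.0612]
contact_force: [-2.7, 3.5, 6.2]
opening: 0.0382
tool_pos: [0.5827, -0.0926, 0.0612]
contact_force: [-3.1, 3.0, 7.8]
opening: 0.0381
tool_pos: [0.5824, -0.0926, 0.0611]
contact_force: [-3.3, 4.3, 7.0]
opening: 0.0382
t: 12.77
tool_pos: [0.5824, -0.0925, 0.0612]
tool_rot: [1.701, 0.796, -1.699]
contact_force: [-4.3, 3.6, 8.0]
opening: 0.0382
```

```bash
for i in 1 2 3; do python3 -m crank '[[[0,0,0,0],[0,0,0,0],[0,0,0,0],[0,0,0,0],[0,0,0,0]]]' |tail -2; done
python3 - <<'E'
from bub import *
o=get_obs();M=R.from_rotvec(o["tool_rot"]).as_matrix();print(np.degrees(np.arctan2(M[1,1],M[0,1])),o["tool_pos"])
a=np.mean([get_image("top")[0] for _ in range(6)],0);b=np.mean([get_image("side")[0] for _ in range(6)],0)
c=(.512,.054)
report("top",a,c,np.radians(-4.9),.092);report("side",b,c,np.radians(-4.9),.092)
crop("top",a.astype(np.uint8),190,235,180,202,16,"pics/v6.png")
crop("side",b.astype(np.uint8),225,260,200,270,8,"pics/sv6.png")
E
```

```text
contact_force: [-3.9, 3.3, 7.7]
opening: 0.0381
contact_force: [-5.5, 3.7, 7.3]
opening: 0.038
contact_force: [-4.4, 3.4, 8.2]
opening: 0.0384
-39.81542592245112 [ 0.58244391 -0.09253566  0.06117375]
top [13, 8, 7, 14, 25, 43, 58, 67, 70, 72, 63, 52, 34, 21, 16, 13, 13, 13, 14, 16, 23, 33, 45, 55, 58, 60, 59, 55, 47, 29, 14, 8, 4]
yellow span -23.0 26.0 mid 1.5 centroid 0.10536317781938646
lobes -14.0 71.74505 18.0 59.747345 dip 0.7496694909574187 dip-mid -0.7503305090425813
side [9, 9, 8, 14, 20, 40, 65, 83, 87, 89, 84, 70, 56, 44, 35, 37, 40, 41, 42, 43, 46, 56, 66, 73, 81, 83, 86, 86, 75, 61, 41, 17, 6]
yellow span -22.0 28.0 mid 3.0 centroid 2.5991116551676843
lobes -14.0 88.82072 21.0 87.30138 dip 1.5283298901267552 dip-mid -1.4716701098732448
```

View pics/v6.png

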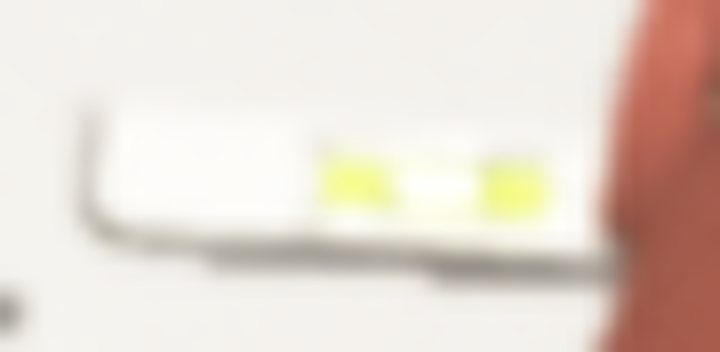

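View pics/sv6.png

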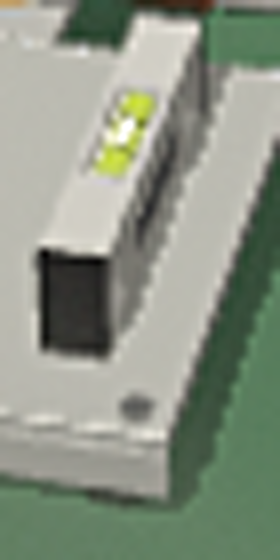

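The bubble is close to centred: the lobes at (318–390) and (480–550) are nearly equal. I'll release the knob and re-measure unloaded.

```bash
python3 -m crank '[[[0,0,0,0],[0,0,0,0],[0,0,0,0],[0,0,0,0],[0,0,0,0]]]' 1 |tail -2;  python3 -m crank '[[[0,0,0.035,0],[0,0,0.07,0],[0.0,-0.03,0.1,0],[0.0,-0.06,0.1,0],[0.0,-0.08,0.1,0]]]'; for i in 1 2 3 4; do python3 -m crank '[[[0,0,0,0],[0,0,0,0],[0,0,0,0],[0,0,0,0],[0,0,0,0]]]' |tail -2; done
python3 - <<'E'
from bub import *
A=[get_image("top")[0] for _ in range(12)];B=[get_image("side")[0] for _ in range(8)]
a=np.mean(A,0);b=np.mean(B,0)
c=(.512,.054)
report("top",a,c,np.radians(-4.9),.092);report("side",b,c,np.radians(-4.9),.092)
crop("top",a.astype(np.uint8),190,240,180,202,15,"pics/v7.png")
crop("side",b.astype(np.uint8),232,248,207,223,32,"pics/sv7.png");np.save("pics/a7.npy",a);np.save("pics/b7.npy",b)
E
```

```text
contact_force: [0.1, -0.6, 0.1]
opening: 0.0854
t: 15.45
tool_pos: [0.5837, -0.1757, 0.1628]
tool_rot: [1.702, 0.789, -1.695]
contact_force: [-0.4, -0.2, -0.3]
opening: 0.0851
contact_force: [-0.4, 0.4, -0.6]
opening: 0.0851
contact_force: [0.5, 0.1, -0.6]
opening: 0.0854
contact_force: [-0.4, -0.5, 0.0]
opening: 0.0856
contact_force: [-0.5, -0.3, -0.4]
opening: 0.0854
top [3, 3, 5, 12, 23, 41, 56, 64, 68, 69, 61, 50, 32, 20, 14, 12, 12, 12, 13, 15, 21, 31, 43, 54, 56, 58, 57, 53, 45, 28, 13, 7, 4]
yellow span -23.0 26.0 mid 1.5 centroid 0.5224021839012607
lobes -14.0 69.28596 18.0 57.604465 dip 0.7400041043213186 dip-mid -0.7599958956786814
side [9, 9, 9, 14, 20, 40, 64, 82, 86, 89, 84, 70, 56, 44, 34, 37, 40, 41, 42, 44, 46, 57, 66, 73, 81, 82, 86, 86, 75, 61, 41, 17, 7]
yellow span -22.0 28.0 mid 3.0 centroid 2.6198138234427244
lobes -14.0 88.56203 21.0 86.998055 dip 1.5038998321843056 dip-mid -1.4961001678156944
```

View pics/v7.png

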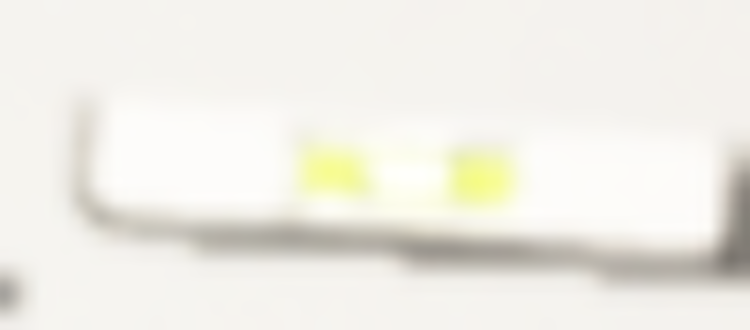

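View pics/sv7.png

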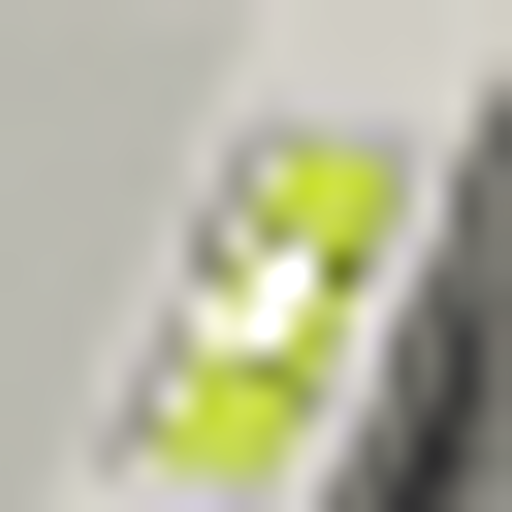

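Released, the two views disagree slightly: top reads about −0.1 to −0.5 mm and side about −1 mm, both towards the knob end. A small counter-clockwise trim of about 11° (+0.5 mm) splits the difference.

```bash
python3 -m crank '[[[0,0.04,0,0],[0,0.08,0,0],[0,0.08,-0.04,0],[0,0.08,-0.08,0],[0,0.08,-0.1,0]]]' 1 |tail -4;  python3 -m crank '[[[0,0,0,0],[0,0,0,0],[0,0,0,0],[0,0,0,0],[0,0,0,0]]]' 0 60|tail -4;python3 -m crank '[[[0,0,0,0],[0,0,0,0],[0,0,0,4],[0,0,0,8],[0,0,0,11]]]'; python3 -m crank '[[[0,0,0,0],[0,0,0,0]]]';python3 -m crank '[[[0,0,0,0],[0,0,0,0],[0,0,0,0],[0,0,0,0],[0,0,0,0]]]' 1 |tail -2;  python3 -m crank '[[[0,0,0.035,0],[0,0,0.07,0],[0.0,-0.03,0.1,0],[0.0,-0.06,0.1,0],[0.0,-0.08,0.1,0]]]'|tail -2; for i in 1 2 3 4 5; do python3 -m crank '[[[0,0,0,0],[0,0,0,0],[0,0,0,0],[0,0,0,0],[0,0,0,0]]]' |tail -1; done
python3 - <<'E'
from bub import *
A=[get_image("top")[0] for _ in range(12)];B=[get_image("side")[0] for _ in range(8)]
a=np.mean(A,0);b=np.mean(B,0);print(get_obs()["t"])
c=(.512,.054)
report("top",a,c,np.radians(-4.9),.092);report("side",b,c,np.radians(-4.9),.092)
crop("top",a.astype(np.uint8),190,240,180,202,15,"pics/v8.png")
crop("side",b.astype(np.uint8),232,248,207,223,32,"pics/sv8.png");np.save("pics/a8.npy",a);np.save("pics/b8.npy",b)
E
```

```text
tool_pos: [0.5794, -0.0914, 0.0546]
tool_rot: [1.696, 0.801, -1.704]
contact_force: [-1.1, -0.0, -0.5]
opening: 0.0853
tool_pos: [0.5823, -0.0926, 0.0622]
tool_rot: [1.702, 0.797, -1.7]
contact_force: [-5.9, 4.1, 7.1]
opening: 0.0381
t: 19.37
tool_pos: [0.5824, -0.0927, 0.0621]
tool_rot: [1.569, 0.93, -1.567]
contact_force: [-6.2, 3.6, 6.9]
opening: 0.0382
t: 19.53
tool_pos: [0.5824, -0.0927, 0.0622]
tool_rot: [1.571, 0.928, -1.568]
contact_force: [-5.7, 3.6, 6.1]
opening: 0.038
contact_force: [-0.1, 0.5, -0.2]
opening: 0.0851
contact_force: [0.5, 0.5, -1.1]
opening: 0.0852
opening: 0.0855
opening: 0.0853
opening: 0.0854
opening: 0.085
opening: 0.0859
23.45
top [3, 3, 5, 12, 23, 41, 56, 64, 68, 70, 64, 55, 39, 26, 17, 14, 12, 12, 12, 12, 17, 24, 38, 51, 55, 58, 57, 53, 45, 28, 13, 7, 4]
yellow span -23.0 26.0 mid 1.5 centroid 0.10794966801096335
lobes -14.0 69.79158 18.0 57.53123 dip 1.533527148877635 dip-mid 0.03352714887763497
side [9, 8, 8, 12, 17, 36, 62, 83, 87, 90, 84, 69, 54, 43, 34, 37, 41, 42, 43, 44, 46, 55, 63, 71, 80, 82, 86, 86, 75, 61, 41, 17, 7]
yellow span -22.0 28.0 mid 3.0 centroid 2.7406932271480504
lobes -14.0 89.55563 21.0 86.675964 dip 1.4927786512228083 dip-mid -1.5072213487771917
```

View pics/v8.png

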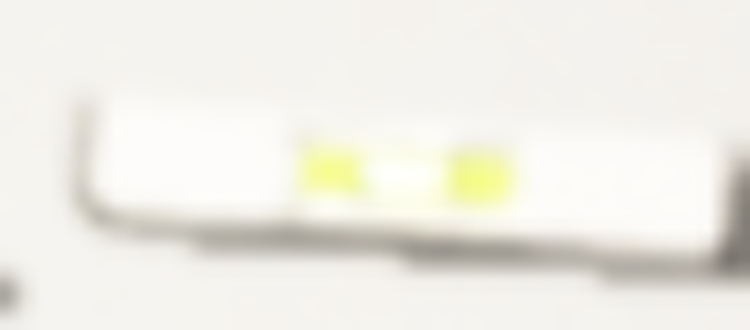

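View pics/sv8.png

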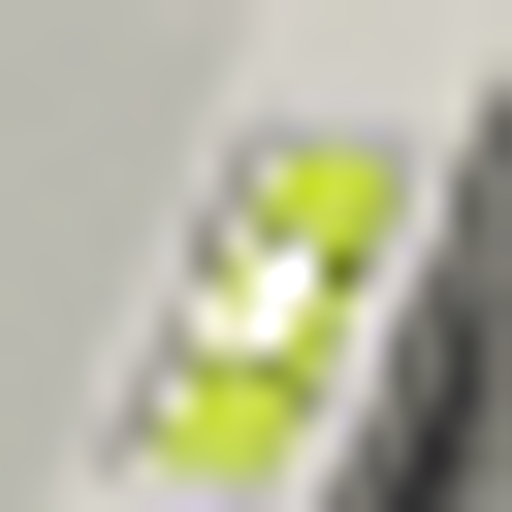

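Top view: lobes (302–360) and (447–514), so the bubble is near the middle, between about 0 and +0.8 mm. The side view barely reacts and is too coarse to use here. Next I'll shut the fingers and press the level from above.

```bash
python3 -m crank '[[[-0.012,0.038,0,5],[-0.024,0.076,0,10],[-0.036,0.114,0,15],[-0.048,0.152,0,20],[-0.058,0.185,0,24]]]' 0 30|tail -4;  python3 -m crank '[[[-0.013,0.0405,0,0],[-0.013,0.0405,0,0],[-0.013,0.0405,0,0],[-0.013,0.0405,0,0],[-0.013,0.0405,0,0]]]' 
python3 - <<'E'
from h import *
o=get_obs();M=R.from_rotvec(o["tool_rot"]).as_matrix();print(np.degrees(np.arctan2(M[1,1],M[0,1])),o["tool_pos"],o["contact_force"])
E
```

```text
tool_pos: [0.5228, 0.0139, 0.1588]
tool_rot: [1.268, 1.17, -1.268]
contact_force: [1.1, 0.0, -0.5]
opening: 0.0257
t: 24.28
tool_pos: [0.5112, 0.0515, 0.1589]
tool_rot: [1.272, 1.167, -1.272]
contact_force: [0.4, -0.5, -0.2]
opening: -0.0003
-4.897163898794931 [0.51121799 0.05151742 0.15893546] [ 0.43417291 -0.450099   -0.23586264]
```

```bash
python3 -m crank '[[[0.001,0.001,-0.02,0],[0.001,0.001,-0.04,0],[0.001,0.001,-0.055,0],[0.001,0.001,-0.06,0],[0.001,0.001,-0.06,0]]]';  python3 -m crank '[[[0,0,-0.001,0],[0,0,-0.002,0],[0,0,-0.003,0],[0,0,-0.004,0],[0,0,-0.004,0]]]'; python3 -m crank '[[[0,0,0,0],[0,0,0,0]]]'
```

```text
t: 24.7
tool_pos: [0.5109, 0.0523, 0.097]
tool_rot: [1.271, 1.17, -1.275]
contact_force: [0.0, 0.0, 0.5]
opening: 0.0
t: 25.12
tool_pos: [0.5121, 0.0535, 0.0953]
tool_rot: [1.271, 1.168, -1.27]
contact_force: [-1.2, 0.9, 0.1]
opening: 0.0002
t: 25.28
tool_pos: [0.5119, 0.0535, 0.095]
tool_rot: [1.271, 1.168, -1.271]
contact_force: [-0.1, -0.8, 1.1]
opening: -0.0001
```

```bash
python3 -m crank '[[[0,0,-0.001,0],[0,0,-0.002,0],[0,0,-0.003,0],[0,0,-0.003,0],[0,0,-0.003,0]]]'
python3 - <<'E'
from h import *
p,d=get_image("side");crop("side",p,200,280,170,270,6,"pics/s9.png")
E
```

```text
t: 25.7
tool_pos: [0.512, 0.0535, 0.092]
tool_rot: [1.271, 1.168, -1.271]
contact_force: [-0.4, 0.1, 1.7]
opening: 0.0
```

View pics/s9.png

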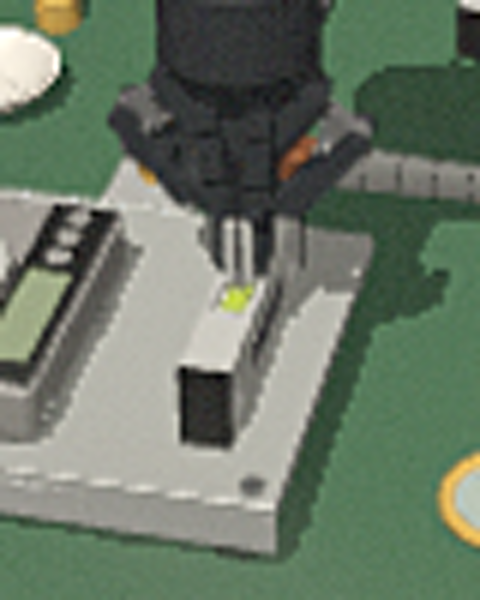

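The fingertips at (240,270) sit over the bar's middle, just touching. I'll press on in small steps.

```bash
python3 -m crank '[[[0,0,-0.0005,0],[0,0,-0.001,0],[0,0,-0.0015,0],[0,0,-0.002,0],[0,0,-0.002,0]]]'; python3 -m crank '[[[0,0,-0.0005,0],[0,0,-0.001,0],[0,0,-0.001,0],[0,0,-0.001,0]]]'
```

```text
t: 26.17
tool_pos: [0.5127, 0.0534, 0.0921]
tool_rot: [1.271, 1.167, -1.27]
contact_force: [-5.1, -0.4, 11.2]
opening: -0.0002
t: 26.5
tool_pos: [0.5132, 0.0534, 0.0922]
tool_rot: [1.272, 1.166, -1.269]
contact_force: [-5.8, -0.1, 16.1]
opening: -0.0003
```

```bash
python3 -m crank '[[[-0.0005,0,0,0],[-0.001,0,0,0],[-0.001,0,0,0]]]'; python3 -m crank '[[[-0.0005,0,-0.0005,0],[-0.0008,0,-0.001,0],[-0.001,0,-0.0015,0],[-0.001,0,-0.0015,0]]]'
```

```text
t: 26.75
tool_pos: [0.5123, 0.0535, 0.092]
tool_rot: [1.272, 1.166, -1.269]
contact_force: [-4.5, -0.6, 14.8]
opening: -0.0002
t: 27.08
tool_pos: [0.5123, 0.0535, 0.0919]
tool_rot: [1.273, 1.165, -1.267]
contact_force: [-6.0, -0.5, 20.2]
opening: -0.0004
```

```bash
python3 -m crank '[[[-0.001,0,0,0],[-0.002,0,0,0],[-0.002,0,0,0],[-0.002,0,0,0],[-0.002,0,0,0]]]';for i in 1 2 3 4; do python3 -m crank '[[[0,0,0,0],[0,0,0,0],[0,0,0,0],[0,0,0,0],[0,0,0,0]]]' |tail -4; done
python3 - <<'E'
from bub import *
B=[get_image("side")[0] for _ in range(6)];b=np.mean(B,0).astype(np.uint8);crop("side",b,200,280,170,270,6,"pics/s10.png")
a=np.mean([get_image("top")[0] for _ in range(6)],0).astype(np.uint8);crop("top",a,180,300,125,230,6,"pics/t10.png");print(get_obs()["t"],get_obs()["contact_force"])
report("side",b,(.512,.054),np.radians(-4.9),.092)
E
```

```text
t: 27.5
tool_pos: [0.5119, 0.0535, 0.092]
tool_rot: [1.276, 1.161, -1.263]
contact_force: [1.5, 1.7, 13.9]
opening: 0.0003
tool_pos: [0.5119, 0.0535, 0.092]
tool_rot: [1.276, 1.161, -1.263]
contact_force: [-0.1, 0.9, 13.6]
opening: 0.0003
tool_pos: [0.5119, 0.0535, 0.092]
tool_rot: [1.276, 1.161, -1.264]
contact_force: [1.0, 0.9, 13.7]
opening: 0.0
tool_pos: [0.512, 0.0535, 0.092]
tool_rot: [1.276, 1.161, -1.263]
contact_force: [0.5, 1.0, 13.9]
opening: 0.0001
tool_pos: [0.512, 0.0535, 0.092]
tool_rot: [1.276, 1.161, -1.263]
contact_force: [1.8, 0.7, 14.4]
opening: -0.0
29.7667 [ 1.1736854   0.74778144 13.59909804]
side [3, 3, 3, 3, 4, 4, 4, 5, 5, 5, 4, 4, 4, 5, 6, 7, 7, 8, 15, 24, 37, 56, 66, 72, 80, 82, 85, 85, 75, 61, 41, 17, 6]
yellow span 8.0 28.0 mid 18.0 centroid 15.194206279753102
lobes 17.0 82.46697 21.0 86.150276 dip 18.48268054919746 dip-mid 0.48268054919746106
```

View pics/s10.png

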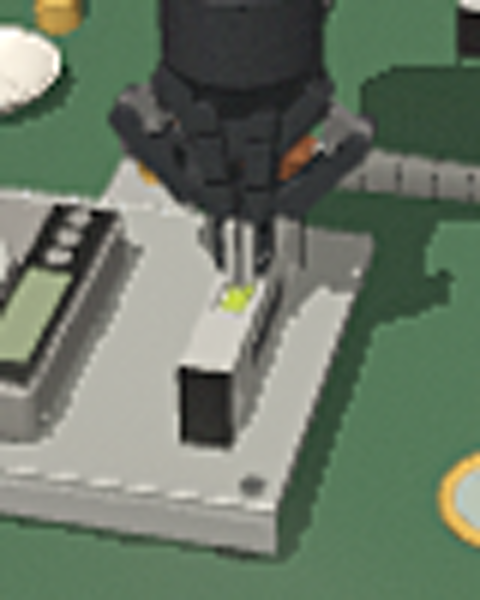

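View pics/t10.png

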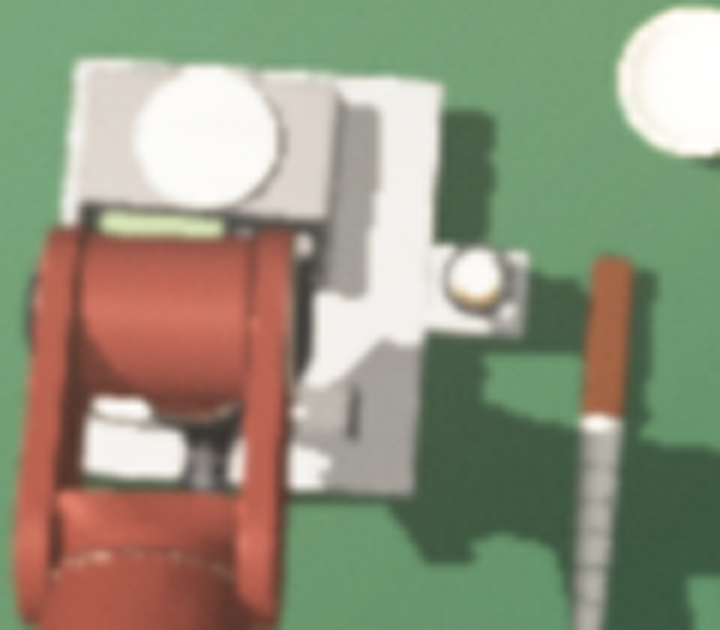

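The level is upright and unmoved, and lateral force is about 0. I'll add a little more push to make it firm.

```bash
python3 -m crank '[[[-0.0003,0,-0.001,0],[-0.0005,0,-0.002,0],[-0.0008,0,-0.003,0],[-0.001,0,-0.003,0],[-0.001,0,-0.003,0]]]';for i in 1 2 3 4 5; do python3 -m crank '[[[0,0,0,0],[0,0,0,0],[0,0,0,0],[0,0,0,0],[0,0,0,0]]]' |tail -4; done
python3 - <<'E'
from bub import *
B=[get_image("side")[0] for _ in range(4)];b=np.mean(B,0).astype(np.uint8);cv2.imwrite("pics/s11.png",b[:,:,::-1]);report("side",b,(.512,.054),np.radians(-4.9),.092)
np.set_printoptions(suppress=True);b8=np.load("pics/b8.npy")
s,y=prof("side",b8,(.512,.054),np.radians(-4.9),.092);s,z=prof("side",b.astype(float),(.512,.054),np.radians(-4.9),.092);print(np.round(y[40::2]-z[40::2],1))
E
```

```text
t: 30.18
tool_pos: [0.5121, 0.0535, 0.0919]
tool_rot: [1.276, 1.16, -1.262]
contact_force: [-4.0, 1.0, 26.1]
opening: 0.0
tool_pos: [0.5121, 0.0535, 0.0919]
tool_rot: [1.277, 1.16, -1.262]
contact_force: [-4.4, 0.2, 27.1]
opening: 0.0003
tool_pos: [0.5121, 0.0535, 0.0919]
tool_rot: [1.276, 1.16, -1.262]
contact_force: [-5.1, 0.8, 26.8]
opening: -0.0
tool_pos: [0.5121, 0.0535, 0.0919]
tool_rot: [1.277, 1.16, -1.262]
contact_force: [-4.1, 0.6, 26.4]
opening: -0.0
tool_pos: [0.5121, 0.0535, 0.0919]
tool_rot: [1.277, 1.16, -1.262]
contact_force: [-3.8, 1.3, 26.7]
opening: -0.0002
tool_pos: [0.512, 0.0535, 0.0919]
tool_rot: [1.277, 1.16, -1.262]
contact_force: [-4.0, 0.7, 26.9]
opening: -0.0002
side [3, 3, 3, 3, 4, 4, 4, 4, 3, 3, 3, 4, 4, 5, 6, 7, 7, 7, 14, 22, 37, 57, 68, 73, 80, 82, 85, 86, 75, 61, 42, 19, 8]
yellow span 8.0 29.0 mid 18.5 centroid 15.464474117492069
lobes 17.0 81.98176 21.0 86.62552 dip 18.431244527032476 dip-mid -0.06875547296752416
[ 9.3 -1.3 -4.7 -2.2  0.3  0.5  0.2  0.   0.1  0.1 -1.  -2.  -1.4]
```

View pics/s11.png

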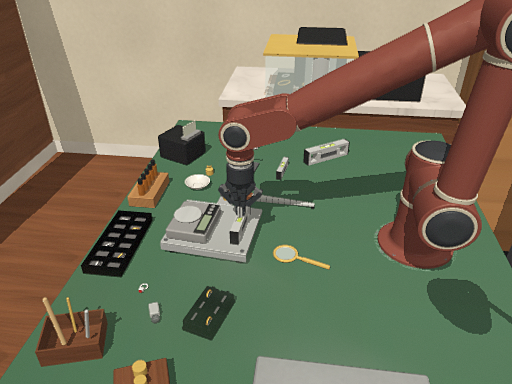

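The push holds steady at 27 N, the level stands upright at about (237,230), and everything else looks undisturbed.

```bash
python3 -c "
from station import *
print(finish_job())"
```

```text
the job is handed in; nothing more can be done
None
```

I did the job as asked and handed it in at about 33 s, with the shut fingers still pressing the level onto the shelf.

- **Level:** I lifted it about 13 mm off its hooks and drew it clear. I then stood it on the strip parallel to the front edge, about midway along it. It sits about 7 mm nearer the front edge than the strip's centre, to stay clear of the scale.
- **Knob:** I turned it 120° clockwise, then 11° back.
- **Press:** The wrist read a steady 27 N downward, with about 4 N sideways. The level stayed upright, and the pictures show the scale and the other things undisturbed.
- **Bubble before pressing:** The unloaded top view put it about 0 to 0.8 mm from the middle, inside the 2 mm limit. The two views disagreed: the side view read about 1.3 mm towards the knob end compared with the hanging level. It did not respond to the 11° trim, so I relied on the top view.
- **Bubble while pressing:** The fingers and arm hide most of the vial. Only the end at the fixed feet could be checked; it had changed only slightly, which I put at under a millimetre of bubble movement.

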